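Stack the sample totes over the packed jar

ROBOT

A 6-joint arm with a two-finger parallel gripper is mounted at the origin on the work surface. World frame = base frame: x ahead of the robot, y to its left, z up, the work surface at z = 0. Lengths are in mm, angles in rad, forces in N, time in s.
With the tool pointing down it reaches from about 275 to 725 mm from the base axis. Payload 15.9 kg.
Tool frame: the origin (TCP) lies at the very end of the fingers, on their centre line; the grasp point (between the pads) lies 19 mm behind it (r.grip_point_offset is the z of the grasp point in the tool frame, in mm); z points along the fingers, x is the direction in which the jaws open and shut, and the axes are right-handed (so a half turn about z gives the same grasp; the last joint's range is limited). The gripper opens to 85 mm and grips with 20 to 120 N. Pads are 22 mm wide; open, the fingers measure 114 mm over their backs; the gripper's body (76 mm by 85 mm) begins 54 mm behind the grasp point. The pads swing forward as they close: fully open they stand 13 mm farther back than shut.
Start: joints at [-1.282, 0.213, -0.034, 1.323, 0, 1.571], TCP at [142.395, -479.28, 231.306] pointing down, gripper open.
Joint ranges: [-2.98, 2.98], [-0.74, 1.72], [-1.14, 1.35], [-2.1, 2.04], [-1.57, 1.44], [-3.14, 3.14]. Speed limits (rad/s): [1.89, 1.89, 2.39, 2.57, 3.14, 3.14].

INTERFACE

Orientations are given as a unit quaternion [w, x, y, z].
In Python, from workcell import r gives the robot as it stands.
- The arm moves only by the shell command python3 -m jog 'ROWS' [FORCE]. ROWS is a JSON object of lists of equal length, an entry for each row: "fingers": the closure, from -1 (fully open) to 1 (shut), so that 0 is half open; "translation": the shift along the world's x, y, z in cm, a list of three; "rot": the turn, a rotation vector about the world's x, y, z in rad, a list of three. A call has 1 to 5 rows; each row is the pose to reach, as a shift and turn from the pose measured when the call began; what a row does not reach only later rows make up. A row lasts 1/12 s, in which the tool goes at most 41.7 mm and 7.16 degrees, less where a joint would pass 70% of its speed; a pose out of reach is approached as far as the arm can. A call with a gripper value outside its range is refused whole. The fingers move at their own pace and stop on an object; FORCE is the grip in N (left out, the last holds). Time passes only in rows, so rows that repeat a pose let the fingers close. It gives the time, the measured TCP pose, the force and the opening at its end, in the units of the state.
- r.get_obs(): the state, without advancing time (a new reading comes with each control period).
- r.snapshot(name): name is "scene" or "top"; returns a dict with "img" (400x640x3 uint8, red, green, blue), "K" (3x3 intrinsics, pixels), "camera_from_world" (4x4, takes a point from world to camera coordinates). Camera axes: x right, y down, z forward; pixel columns grow to the right and rows downward; lengths in mm; the calibration is good to about 2 mm. A picture is of the moment at which its call begins. There is no depth.
- r.hand_in(): hands the job in, once; it reports no verdict.
Trained networks look in a picture, given as the dict that the camera call returned (one of the last four; its "shot" number tells which), for a name from the list of things; names that differ only in an ending like _2 or _b are one class to them, and where a whole thing is asked for, a point or a joint stands for the part that bears it (a point fixed in the world has none). Each returns a list of dicts, best first, with "p" (0 to 1); they miss things now and then, are a little off and sometimes report something else, mostly with a low value. They report only what shows in the picture. A call takes as long as a camera call. They do not tell look-alikes from the thing itself.
- r.search_frame(name, picture): "at" ([x, y, z] in mm, in world coordinates, good to about 4 mm: the middle of the surface that is visible of it).
- r.place_of(name, picture): "at" ([x, y, z] in mm, in world coordinates, good to about 4 mm: a listed point, or the origin of a listed thing).
The state is a dict: "time": time; "q": joint angles; "qd": joint speeds; "joint_efforts": joint torques, N m; "ee_pos": TCP position; "orientation": TCP orientation; "contact_force": force on the tool from outside, world axes, zero at the start; "wrist_torque": the same for the moment, N m; "finger_gap": opening from 0.0 (shut) to 1.0 (fully open).
Only numpy, scipy, OpenCV 4.12 (cv2) and the standard library are available. Lean on these libraries where they do the work, as an engineer would, in place of code of your own. Each camera call takes 0.05 s, during which the arm holds its last target.

TASK

Stand the amber jar in the white tote. Then take the blue tote from the sloped drying rack, turn it end for end relative to the white one, and set it down on top so that its feet drop into the rim pockets and it stands level and locked, high above the jar, instead of nesting. Leave the white tote where it stands, do not drop the jar or the tote, and do not disturb the other things.

Things in the scene. Friction and masses are not known exactly. Their poses are not given: they have to be found in the camera images.
- white_tote: White stack-and-nest tote, open on top, 168 long (x) x 112 wide (y) x 90 high, 0.4 kg, loose, upright on the bench, orange end (+x) roughly away from the robot. Origin: centre of its underside, z up. A twin turned the same way would nest, only 48 up; turned end for end its feet stand in the rim pockets, origin 84 above this origin (about 3.5 play each way).
- blue_tote: Blue twin of the white tote: same shape, sizes and orange +x end; about 0.3 kg, empty, loose, origin under its centre, z out of its open top. At the start it lies on the rack's slope, tilted 30 degrees, open top leaning to the robot, orange end up the slope. The side walls (y = +-52) are 8.5 thick and whole for x = -19 to 19, end walls 8 thick; bare wall goes down 42 from the rim.
- white_floor (a point): Middle of the white tote's inner floor (5 above its origin). The lower part of each tote (up to z 48) is 134 x 78 inside, 144 x 88 outside; at z 48 a step widens it to 152 x 95 inside, 168 x 112 outside.
- white_pocket (a point): In the white tote's rim, at x -60, y +52, z 84: floor of one of four shallow pockets, 21 long and 6 deep, at x = -60 and +30 in both side walls. At x = +60 and -30 both walls have deep slots instead, 21 long, down to z 48, which swallow the feet of a tote turned the same way.
- blue_foot (a point): Underside of one of the blue tote's four feet, at x +60, y +49, z 0 in its frame. Feet are 14 long, 18 high, stand out to y = +-55, and sit at x = +60 and x = -30 on both sides.
- white_orange_end (a point): Middle of the upper edge of the white tote's orange end wall (x 80, y 0, z 90 in its frame).
- blue_orange_end (a point): Middle of the upper edge of the blue tote's orange end wall (x 80, y 0, z 90 in its frame).
- rack: Grey and steel drying rack, fixed, a plate 172 x 150 that slopes 30 degrees up along its x (low side towards the robot), with a 14 high lip along the low edge. Origin on the bench under its middle; the sloping surface is 65 above the bench there. The rack and the white tote may have changed places, left and right.
- jar: Amber glass jar with a black cap, 44 diameter, 62 high, 0.13 kg, loose, upright on the bench. Origin: centre of its underside, z up. It and the green bottle may have changed places.
- bottle: Bystander: green glass bottle with a white cap, 42 diameter, 95 high. Origin: centre of its underside. Not to be disturbed.
- beaker: Bystander: clear plastic beaker, 64 diameter, 80 high. Origin: centre of its underside. Not to be disturbed.
- dishes: Bystander: pile of three clear round dishes, 88 diameter, 43 high. Origin: centre of its underside. Not to be disturbed.
- tip_box: Bystander: grey box with a green top, 85 x 120 x 52 high. Origin: centre of its underside. Not to be disturbed.
- slide_box: Bystander: black and yellow flat box, 90 x 170 x 32 high. Origin: centre of its underside. Not to be disturbed.
- counter_box: Bystander: small grey key counter, 70 x 110 x 36 high. Origin: centre of its underside. Not to be disturbed.
- can: Bystander: white can with a blue label, 68 diameter, 120 high. Origin: centre of its underside. Not to be disturbed.
There are look-alikes about, which are no part of the job. What is shaped like the jar but purple is not meant.

How it is judged:
By the outcome, as a careful person would: the job done as asked, in the order asked, and still so for the second after the job is handed in, with the robot touching nothing.
It also fails if it takes over 64 s, if anything falls off the work surface, if the arm or the gripper's body presses on something with over 40 N, if the wrist force passes 120 N, or if a joint passes its speed limit or range.

## Working session

There is one attempt and no reset: what is moved stays moved. The work goes in short steps, Python scripts to look and compute and a shell command to move; the robot and the scene stay as the last step left them, time stands still between calls to the robot, and variables do not carry over. Pictures are saved under pics/ and viewed, and the job is handed in when it is done.

```bash
ls; mkdir -p pics; python3 - <<'E'
from workcell import r
import cv2
o=r.get_obs(); print(o['time'],o['ee_pos'],o['orientation'],o['finger_gap'],r.grip_point_offset)
for n in ["scene","top"]:
    s=r.snapshot(n); cv2.imwrite(f"pics/{n}0.png",s["img"][:,:,::-1])
    print(n,s["K"].tolist() if hasattr(s["K"],'tolist') else s["K"]); print(s["camera_from_world"])
    for k in ["white_tote","white_floor","white_orange_end","white_pocket","blue_tote","blue_orange_end","blue_foot","rack","jar","bottle","beaker","dishes","tip_box","slide_box","counter_box","can"]:
        print(k,[(round(d['p'],2),[round(float(x)) for x in d['at']]) for d in r.place_of(k,s)][:4])
E
```

```text
pics
0.0 [ 142.29113323 -478.96496996  230.8068337 ] [-3.53496567e-04  8.01487456e-01 -5.98011304e-01 -4.61139344e-04] 0.999536879558785 -18.700000000000003
scene [[366.2468200529653, 0.0, 324.4540041311897], [0.0, 366.2468200529653, 192.81802111038087], [0.0, 0.0, 1.0]]
[[-3.14919886e-01  9.49105204e-01  4.97767846e-03  1.69523767e+02]
 [ 5.85857964e-01  1.98512670e-01 -7.85724612e-01 -2.04902346e+02]
 [-7.46723450e-01 -2.44524093e-01 -6.18556430e-01  1.51183075e+03]
 [ 0.00000000e+00  0.00000000e+00  0.00000000e+00  1.00000000e+00]]
white_tote [(0.66, [505, -227, -2]), (0.63, [432, -488, -3]), (0.55, [432, 475, 2]), (0.44, [566, 279, 185])]
white_floor [(0.75, [509, -233, 4]), (0.33, [431, -488, -5])]
white_orange_end [(0.94, [581, -222, 90]), (0.71, [433, 478, -2]), (0.4, [584, 329, 96])]
white_pocket []
blue_tote [(0.7, [546, 272, 64]), (0.46, [269, 359, -3])]
blue_orange_end [(0.66, [567, 277, 183])]
blue_foot [(0.96, [582, 333, 97])]
rack [(0.6, [545, 267, 4])]
jar [(0.51, [478, -94, 2]), (0.51, [546, 275, 66])]
bottle [(0.61, [624, -12, 0]), (0.49, [545, 270, 63])]
beaker [(0.
[... 702 characters left out ...]
, -234, 6])]
white_orange_end [(0.9, [589, -225, 87])]
white_pocket [(0.55, [444, -190, 84]), (0.28, [509, -235, 6])]
blue_tote [(0.73, [546, 265, 60])]
blue_orange_end [(0.6, [566, 279, 179])]
blue_foot [(0.59, [585, 330, 93])]
rack [(0.85, [549, 269, 0])]
jar [(0.7, [568, 277, 179]), (0.69, [459, -7, 2]), (0.66, [475, -86, 1])]
bottle [(0.48, [625, -12, -1]), (0.33, [272, 360, 0])]
beaker [(0.5, [772, -22, -2])]
dishes [(0.94, [634, 464, 0]), (0.31, [581, 332, 92])]
tip_box [(0.73, [435, 475, 0])]
slide_box [(0.86, [434, -486, 5]), (0.66, [443, -191, 83])]
counter_box [(0.8, [654, -472, 0]), (0.39, [570, 278, 183])]
can [(0.56, [432, 474, 2]), (0.39, [549, 271, 2]), (0.27, [583, 328, 94])]
```

View pics/scene0.png

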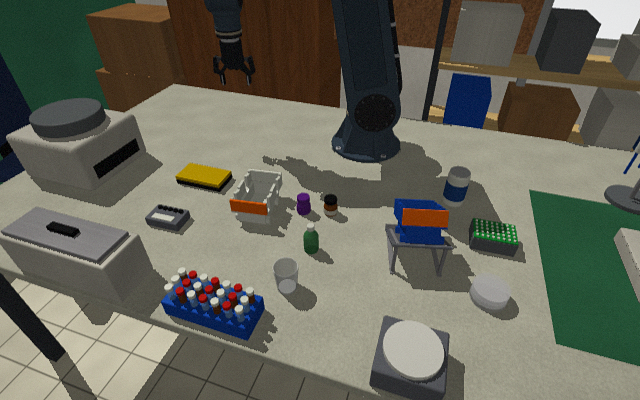

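View pics/top0.png

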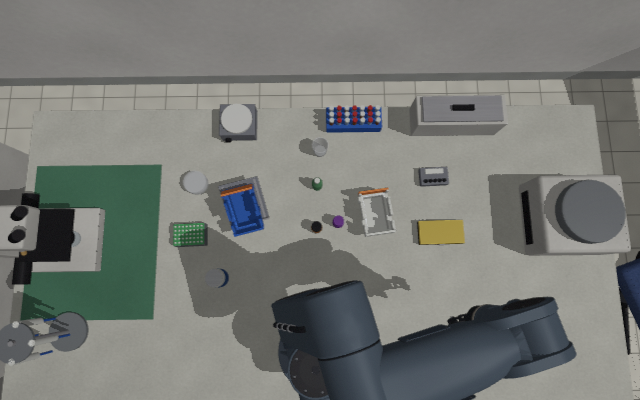

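The scene view shows the amber jar at (330,205), its purple look-alike at (304,204), the white tote at (257,196) and the blue tote on the rack at (421,222). In the top view they are at amber (317,227), purple (338,221), white (377,211) and blue (243,210), so the jar is the detection near (459,-7). Next I'll fit the tote poses more tightly.

```bash
cat > h.py <<'E'
import numpy as np, cv2
from scipy.spatial.transform import Rotation as R
def proj(s,P):
    T=np.array(s["camera_from_world"]);K=np.array(s["K"])
    c=np.atleast_2d(P)@T[:3,:3].T+T[:3,3]; u=c@K.T
    return u[:,:2]/u[:,2:]
def segs():
    S=[]
    def box(hx,hy,z): 
        p=[(hx,hy,z),(-hx,hy,z),(-hx,-hy,z),(hx,-hy,z)]
        return [(p[i],p[(i+1)%4]) for i in range(4)]
    S+=box(84,56,90)+box(76,47.5,90)+box(67,39,5)
    return S
def crop(s,box,f,sg,path,M=None,orange=True):
    x0,y0,x1,y1=box
    im=cv2.resize(s["img"][y0:y1,x0:x1,::-1],None,fx=f,fy=f,interpolation=cv2.INTER_CUBIC)
    for (Rm,t,col) in sg:
        for a,b in segs():
            q=proj(s,np.array([a,b])@Rm.T+t); q=((q-[x0,y0]+.5)*f).astype(int)
            cv2.line(im,tuple(map(int,q[0])),tuple(map(int,q[1])),col,1)
        for x in (-60,30):
            for y in (52,-52):
                q=((proj(s,Rm@np.array([x,y,90])+t)[0]-[x0,y0]+.5)*f).astype(int); cv2.circle(im,tuple(map(int,q)),3,col,1)
    cv2.imwrite(path,im)
def rz(a): return R.from_euler('z',a).as_matrix()
def tilt(yaw,p=np.pi/6): return (R.from_euler('z',yaw)*R.from_euler('y',-p)).as_matrix()
E
python3 - <<'E'
from workcell import r
from h import *
st,ss=r.snapshot("top"),r.snapshot("scene")
# wide set of detections
for s in (st,ss):
    for k in ["white_tote","white_floor","white_orange_end","white_pocket","blue_tote","blue_orange_end","blue_foot","jar","rack"]:
        print(k,[(round(d['p'],2),np.round(d['at'],1).tolist()) for d in r.place_of(k,s)][:3])
G=(0,255,0)
W=[(rz(.1),np.array([504,-232,0]),G)]
B=[(tilt(.26),np.array([546,268,62]),G)]
crop(st,(340,170,415,250),7,W,"pics/w_t.png"); crop(st,(205,160,285,245),7,B,"pics/b_t.png")
crop(ss,(215,160,345,240),6,W,"pics/w_s.png"); crop(ss,(375,180,465,280),6,B,"pics/b_s.png")
E
cd pics; python3 -c "
import cv2,numpy as np
a,b,c,d=[cv2.imread(f) for f in('w_t.png','b_t.png','w_s.png','b_s.png')]
def hs(*l):
    h=max(i.shape[0] for i in l);return np.hstack([cv2.copyMakeBorder(i,0,h-i.shape[0],0,4,0) for i in l])
m=hs(a,b);m=cv2.resize(m,None,fx=.72,fy=.72);print(m.shape);cv2.imwrite('m1.png',hs(a,b)[:, :1100]);cv2.imwrite('m1.png',m)
cv2.imwrite('w_s.png',c);print(c.shape,d.shape)"
```

```text
white_tote [(0.93, [503.9, -236.3, -1.6])]
white_floor [(0.79, [504.4, -230.8, 6.9]), (0.15, [432.9, -486.0, 4.0])]
white_orange_end [(0.68, [586.5, -222.1, 87.1])]
white_pocket [(0.74, [441.0, -192.9, 84.5])]
blue_tote [(0.87, [547.7, 266.9, 63.2]), (0.35, [582.4, 331.1, 93.8])]
blue_orange_end [(0.82, [565.3, 277.0, 179.9]), (0.66, [435.7, 475.0, 0.8])]
blue_foot [(0.6, [581.4, 329.3, 92.9])]
jar [(0.64, [456.0, -7.9, -0.8]), (0.52, [479.0, -88.5, 2.1])]
rack []
white_tote [(0.85, [506.8, -228.9, 0.3])]
white_floor [(0.78, [505.7, -233.8, 5.3])]
white_orange_end [(0.65, [583.8, -221.5, 88.3]), (0.16, [581.8, 330.9, 96.4])]
white_pocket [(0.71, [441.0, -187.4, 83.2])]
blue_tote [(0.93, [544.0, 270.8, 66.6]), (0.66, [455.7, -6.7, 5.6])]
blue_orange_end [(0.82, [566.0, 276.3, 182.6])]
blue_foot [(0.73, [543.7, 271.6, 67.1]), (0.69, [433.2, -487.1, -5.4]), (0.62, [579.4, 333.2, 95.5])]
jar [(0.74, [481.1, -90.7, -0.7]), (0.52, [458.0, -7.5, 4.8])]
rack [(0.55, [544.7, 264.2, 1.9])]
(428, 787, 3)
(480, 780, 3) (600, 540, 3)
```

View pics/m1.png

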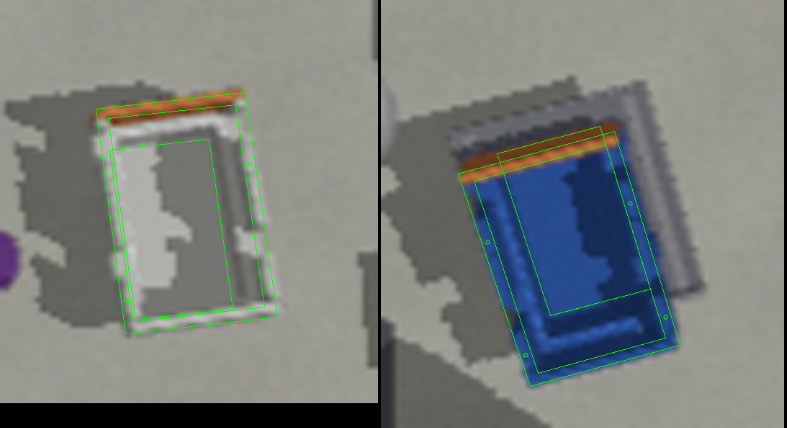

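View pics/w_s.png

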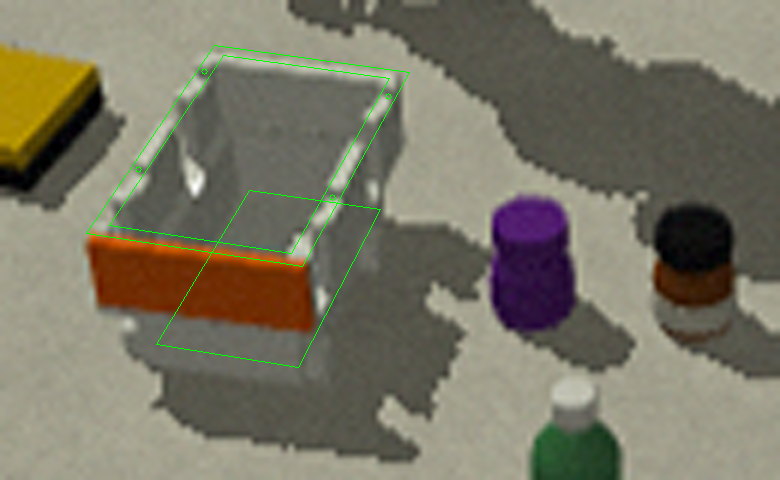

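View pics/b_s.png

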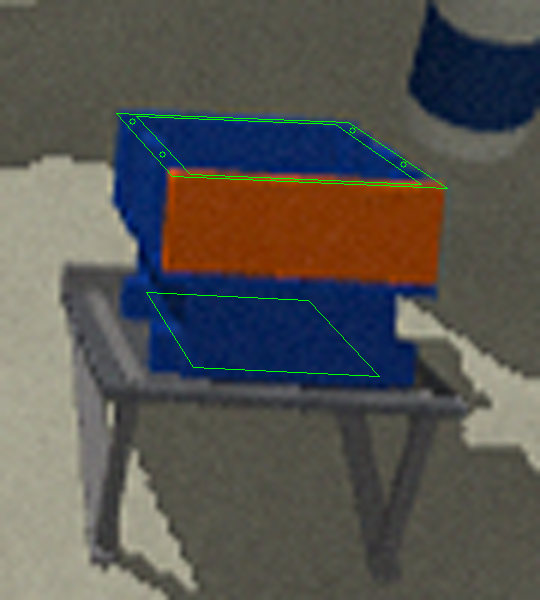

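The overlays fit within about 1 px: white at (504,-232) with yaw 0.1, blue at (546,268,62) with yaw 0.26. The purple look-alike stands to the left of the amber jar in the scene view. I'll go to the jar at (457.5,-7.3).

```bash
python3 -m jog '{"fingers":[-1,-1,-1,-1,-1],"translation":[[3.2,4.7,-0.8],[6.4,9.4,-1.6],[9.6,14.1,-2.4],[12.8,18.8,-3.2],[16,23.6,-4]],"rot":[[0,0,0.12],[0,0,0.24],[0,0,0.36],[0,0,0.48],[0,0,0.6]]}' 40
python3 -m jog '{"fingers":[-1,-1,-1,-1,-1],"translation":[[3.2,4.7,-0.8],[6.4,9.4,-1.6],[9.6,14.1,-2.4],[12.8,18.8,-3.2],[15.5,23.6,-4]],"rot":[[0,0,0.12],[0,0,0.24],[0,0,0.36],[0,0,0.48],[0,0,0.6]]}'
```

```text
time: 3.12
ee_pos: [258.8, -307.0, 202.1]
orientation: [0.0, 0.943, -0.332, 0.0]
contact_force: [1.4, -0.7, -0.2]
finger_gap: 0.999
time: 3.53
ee_pos: [373.5, -135.1, 173.3]
orientation: [0.0, 0.999, -0.035, 0.001]
contact_force: [1.8, -0.6, -0.4]
finger_gap: 1.0
```

```bash
python3 -m jog '{"fingers":[-1,-1,-1,-1,-1],"translation":[[3.4,5.1,-1],[6.8,10.2,-1.5],[8.4,12.8,-2],[8.4,12.8,-2],[8.4,12.8,-2]],"rot":[[0,0,0.04],[0,0,0.07],[0,0,0.07],[0,0,0.07],[0,0,0.07]]}'; python3 -m jog '{"fingers":[-1],"translation":[[0,0,0]],"rot":[[0,0,0]]}'
```

```text
time: 3.95
ee_pos: [459.6, -3.0, 152.4]
orientation: [-0.0, 1.0, 0.002, 0.001]
contact_force: [0.2, -0.7, -0.3]
finger_gap: 1.002
time: 4.03
ee_pos: [459.8, -1.9, 152.1]
orientation: [-0.0, 1.0, 0.003, 0.0]
contact_force: [-0.5, 0.1, -0.4]
finger_gap: 1.002
```

```bash
python3 - <<'E'
from workcell import r
from h import *
o=r.get_obs(); print(o['time'],np.round(o['ee_pos'],1),np.round(o['orientation'],3))
s=r.snapshot("scene"); 
x0,y0=260,130
cv2.imwrite("pics/j1.png",cv2.resize(s["img"][y0:y0+100,x0:x0+120,::-1],None,fx=6,fy=6))
print([(round(d['p'],2),np.round(d['at'],1).tolist()) for d in r.place_of("jar",s)][:3])
E
```

```text
4.0333 [459.8  -1.9 152.1] [-0.     1.     0.003  0.   ]
[(0.8, [479.6, -89.7, -1.5]), (0.69, [457.8, -7.3, 5.8])]
```

```bash
python3 -m jog '{"fingers":[-1,-1,-1,-1,-1],"translation":[[-0.2,-0.5,-2],[-0.2,-0.5,-4.5],[-0.2,-0.5,-6.5],[-0.2,-0.5,-7],[-0.2,-0.5,-7]],"rot":[[0,0,0],[0,0,0],[0,0,0],[0,0,0],[0,0,0]]}'
```

```text
time: 4.55
ee_pos: [456.2, -8.7, 81.7]
orientation: [-0.0, 1.0, 0.001, -0.0]
contact_force: [-0.7, 0.6, -0.3]
finger_gap: 1.001
```

View pics/j1.png

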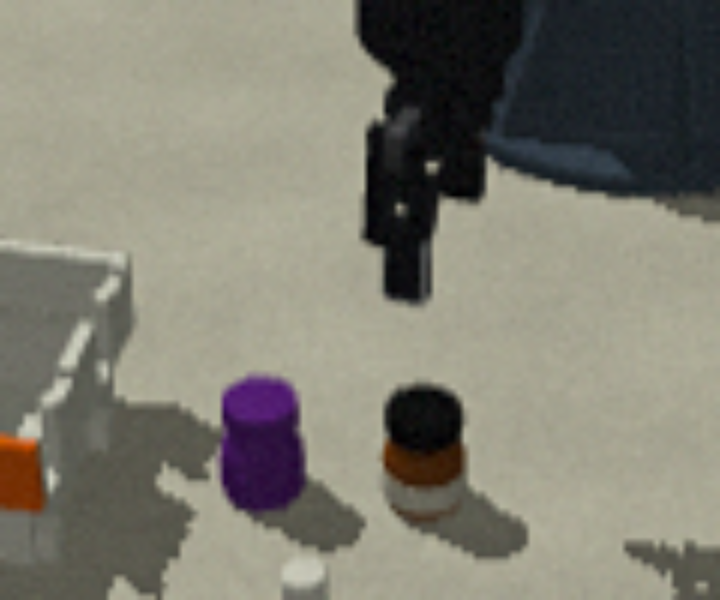

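The gripper hangs above the amber jar, which is at crop (424,450). The purple jar is clear of it, at crop (263,445).

```bash
python3 -m jog '{"fingers":[-1,-1,-1,-1,-1],"translation":[[0.1,0.1,-2],[0.1,0.1,-4],[0.1,0.1,-6],[0.1,0.1,-6.7],[0.1,0.1,-6.7]],"rot":[[0,0,0],[0,0,0],[0,0,0],[0,0,0],[0,0,0]]}'
python3 -m jog '{"fingers":[1,1,1,1,1],"translation":[[0,0,0],[0,0,0],[0,0,0],[0,0,0],[0,0,0]],"rot":[[0,0,0],[0,0,0],[0,0,0],[0,0,0],[0,0,0]]}' 40
```

```text
time: 4.97
ee_pos: [456.8, -8.0, 14.5]
orientation: [-0.0, 1.0, 0.001, -0.001]
contact_force: [-0.4, -0.2, 0.6]
finger_gap: 1.003
time: 5.38
ee_pos: [457.7, -8.1, 15.8]
orientation: [-0.0, 1.0, 0.001, -0.0]
contact_force: [-3.8, -1.3, 15.4]
finger_gap: 0.491
```

```bash
python3 -m jog '{"fingers":[1,1,1,1,1],"translation":[[0,0,2],[0,0,5],[0,0,9],[0,0,13],[0,0,14]],"rot":[[0,0,0],[0,0,0],[0,0,0],[0,0,0],[0,0,0]]}'
python3 -m jog '{"fingers":[1,1,1,1,1],"translation":[[0.5,-2,0.5],[1.3,-5,0.5],[2.1,-9,0.5],[3,-13,0.5],[4,-17,0.5]],"rot":[[0,0,0.02],[0,0,0.04],[0,0,0.06],[0,0,0.08],[0,0,0.1]]}'
```

```text
time: 5.8
ee_pos: [459.8, -8.1, 162.0]
orientation: [-0.0, 1.0, 0.001, 0.003]
contact_force: [1.6, -0.2, -0.2]
finger_gap: 0.495
time: 6.22
ee_pos: [499.9, -179.9, 167.8]
orientation: [-0.0, 0.999, 0.052, 0.004]
contact_force: [0.8, 0.5, -0.7]
finger_gap: 0.49
```

```bash
python3 -m jog '{"fingers":[1,1,1,1,1],"translation":[[0.2,-2.5,0],[0.4,-5.2,0],[0.4,-5.2,0],[0.4,-5.2,-1],[0.4,-5.2,-1]],"rot":[[0,0,0],[0,0,0],[0,0,0],[0,0,0],[0,0,0]]}'
python3 - <<'E'
from workcell import r
from h import *
o=r.get_obs(); print(o['time'],np.round(o['ee_pos'],1),np.round(o['orientation'],3))
s=r.snapshot("scene"); 
x0,y0=210,110
cv2.imwrite("pics/j2.png",cv2.resize(s["img"][y0:y0+120,x0:x0+130,::-1],None,fx=4,fy=4))
E
```

```text
time: 6.63
ee_pos: [503.2, -231.4, 156.2]
orientation: [-0.001, 0.999, 0.052, 0.003]
contact_force: [0.3, 0.5, -3.0]
finger_gap: 0.498
6.6333 [ 503.2 -231.4  156.2] [-0.001  0.999  0.052  0.003]
```

View pics/j2.png

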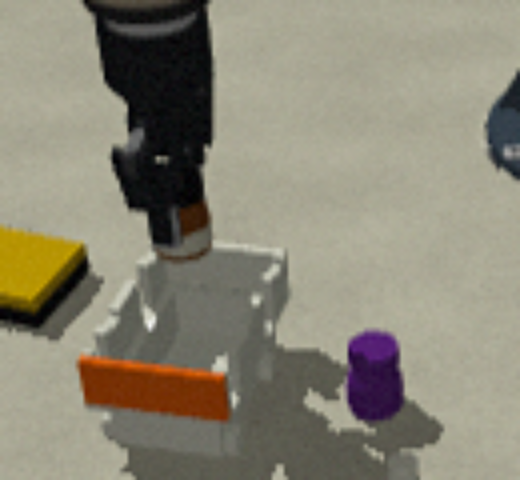

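The jar hangs upright above the tote, at crop (185,230).

```bash
python3 -m jog '{"fingers":[1,1,1,1,1],"translation":[[0,0,-2.5],[0,0,-5.5],[0,0,-8.5],[0,0,-11],[0,0,-12]],"rot":[[0,0,0],[0,0,0],[0,0,0],[0,0,0],[0,0,0]]}'
python3 -m jog '{"fingers":[1,1,1,1],"translation":[[0,0,-0.2],[0,0,-0.6],[0,0,-1],[0,0,-1]],"rot":[[0,0,0],[0,0,0],[0,0,0],[0,0,0]]}'
```

```text
time: 7.1
ee_pos: [501.5, -229.0, 33.9]
orientation: [-0.002, 0.999, 0.053, 0.001]
contact_force: [-1.2, -0.2, -2.0]
finger_gap: 0.496
time: 7.43
ee_pos: [502.0, -229.1, 24.4]
orientation: [-0.001, 0.999, 0.053, 0.002]
contact_force: [-0.1, -0.1, -0.4]
finger_gap: 0.492
```

```bash
python3 -m jog '{"fingers":[1,1,1],"translation":[[0.1,-0.1,-0.15],[0.1,-0.1,-0.25],[0.1,-0.1,-0.3]],"rot":[[0,0,0],[0,0,0],[0,0,0]]}'
```

```text
time: 7.68
ee_pos: [503.4, -230.3, 21.8]
orientation: [-0.001, 0.999, 0.053, 0.002]
contact_force: [-0.4, 0.5, -1.6]
finger_gap: 0.489
```

```bash
python3 -m jog '{"fingers":[1,1],"translation":[[0,0,-0.1],[0,0,-0.15]],"rot":[[0,0,0],[0,0,0]]}'
python3 -m jog '{"fingers":[-0.6,-0.6,-0.6,-0.6],"translation":[[0,0,0],[0,0,0],[0,0,0],[0,0,0]],"rot":[[0,0,0],[0,0,0],[0,0,0],[0,0,0]]}'
```

```text
time: 7.85
ee_pos: [503.7, -230.5, 20.9]
orientation: [-0.001, 0.999, 0.053, 0.003]
contact_force: [-5.1, 2.7, 15.6]
finger_gap: 0.497
time: 8.18
ee_pos: [503.7, -230.5, 20.9]
orientation: [-0.001, 0.999, 0.053, 0.003]
contact_force: [-0.1, 0.3, 0.4]
finger_gap: 0.8
```

Contact came at 15 N, and the jar is released. Now retreat straight up.

```bash
python3 -m jog '{"fingers":[-0.6,-0.6,-0.6,-0.6,-0.6],"translation":[[0,0,1.5],[0,0,4],[0,0,7],[0,0,10],[0,0,13]],"rot":[[0,0,0],[0,0,0],[0,0,0],[0,0,0],[0,0,0]]}'
python3 -m jog '{"fingers":[-1,-1,-1,-1,-1],"translation":[[0,1,4],[0,4,8],[0,8,11],[0,12,14],[0.5,16,15]],"rot":[[0,0,0.1],[0,0,0.2],[0,0,0.3],[0,0,0.4],[0,0,0.5]]}'
python3 - <<'E'
from workcell import r
from h import *
o=r.get_obs(); print(o['time'],np.round(o['q'],3))
for n in ("top","scene"):
    s=r.snapshot(n)
    for k in ["white_tote","white_floor","white_orange_end","white_pocket","jar","blue_tote","blue_orange_end","blue_foot"]:
        print(k,[(round(d['p'],2),np.round(d['at'],1).tolist()) for d in r.place_of(k,s)][:2])
    b=(340,170,430,250) if n=="top" else (215,150,345,240)
    crop(s,b,6,[],f"pics/w2_{n}.png")
    np.savez(f"{n}2.npz",**{k:np.array(s[k]) for k in("img","K","camera_from_world")})
E
```

```text
time: 8.6
ee_pos: [503.4, -230.3, 152.2]
orientation: [-0.001, 0.999, 0.053, 0.003]
contact_force: [-0.2, 0.1, -0.1]
finger_gap: 0.797
time: 9.02
ee_pos: [506.5, -91.7, 295.7]
orientation: [-0.001, 0.954, 0.3, 0.003]
contact_force: [0.6, 0.3, 0.5]
finger_gap: 0.998
9.0167 [-0.182  0.24   0.162  1.488  0.005  0.78 ]
white_tote [(0.6, [503.9, -234.6, 1.0])]
white_floor [(0.98, [502.3, -232.8, 6.1]), (0.62, [769.5, -25.0, -0.7])]
white_orange_end [(0.88, [586.4, -221.0, 85.3]), (0.67, [653.1, -470.0, 2.7])]
white_pocket [(0.91, [442.4, -190.9, 83.4])]
jar [(0.75, [633.4, 465.9, -2.4]), (0.53, [506.3, -229.1, 3.8])]
blue_tote [(0.83, [545.0, 266.4, 62.5])]
blue_orange_end [(0.93, [568.5, 277.4, 179.7]), (0.46, [270.9, 357.8, -1.0])]
blue_foot [(0.66, [581.4, 330.1, 93.9])]
white_tote [(0.76, [505.2, -228.4, 0.3])]
white_floor [(0.83, [508.4, -231.6, 6.4])]
white_orange_end [(0.6, [581.2, -219.2, 92.5])]
white_pocket [(0.97, [441.2, -189.5, 84.4])]
jar [(0.8, [479.3, -89.6, 0.5]), (0.65, [503.1, -226.8, 8.0])]
blue_tote [(0.63, [544.8, 270.4, 63.9])]
blue_orange_end [(0.69, [564.9, 274.0, 182.9]), (0.51, [432.0, -488.5, -4.7])]
blue_foot [(0.6, [578.4, 327.9, 98.7])]
```

```bash
python3 - <<'E'
from h import *
from scipy.optimize import least_squares
loc={'o':(0,0,0),'f':(0,0,5),'e':(80,0,90),'p':(-60,52,84),'t':(60,49,0)}
W=[('o',505,-227,-2),('o',502,-235,2),('o',503.9,-236.3,-1.6),('o',506.8,-228.9,.3),('o',503.9,-234.6,1),('o',505.2,-228.4,.3),('f',509,-233,4),('f',504,-234,6),('f',504.4,-230.8,6.9),('f',505.7,-233.8,5.3),('f',502.3,-232.8,6.1),('f',508.4,-231.6,6.4),('e',581,-222,90),('e',589,-225,87),('e',586.5,-222.1,87),('e',583.8,-221.5,88.3),('e',586.4,-221,85.3),('e',581.2,-219.2,92.5),('p',444,-190,84),('p',441,-192.9,84.5),('p',441,-187.4,83.2),('p',442.4,-190.9,83.4),('p',441.2,-189.5,84.4)]
B=[('o',546,272,64),('o',546,265,60),('o',547.7,266.9,63.2),('o',544,270.8,66.6),('o',545,266.4,62.5),('o',544.8,270.4,63.9),('e',567,277,183),('e',566,279,179),('e',565.3,277,179.9),('e',566,276.3,182.6),('e',568.5,277.4,179.7),('e',564.9,274,182.9),('t',582,333,97),('t',585,330,93),('t',581.4,329.3,92.9),('t',579.4,333.2,95.5),('t',581.4,330.1,93.9),('t',578.4,327.9,98.7)]
def fit(D,tl):
    def f(p):
        Rm=tilt(p[3],tl); return np.concatenate([Rm@np.array(loc[d[0]])+p[:3]-d[1:] for d in D])
    s=least_squares(f,[500,0,0,0],loss='soft_l1',f_scale=3);return s.x
w=fit(W,0);b=fit(B,np.pi/6);print(np.round(w,3),np.round(b,3))
G=(0,255,0)
for n in("top","scene"):
    s=np.load(f"{n}2.npz")
    bw=(345,175,410,245) if n=="top" else (225,160,325,235)
    bb=(205,165,285,245) if n=="top" else (375,190,465,270)
    crop(s,bw,6,[(rz(w[3]),w[:3],G)],f"pics/a.png");crop(s,bb,5,[(tilt(b[3]),b[:3],G)],f"pics/b.png")
    a,c=cv2.imread("pics/a.png"),cv2.imread("pics/b.png");h=max(a.shape[0],c.shape[0])
    m=np.hstack([cv2.copyMakeBorder(i,0,h-i.shape[0],0,4,0) for i in(a,c)]);m=m if m.shape[1]<=800 else cv2.resize(m,None,fx=800/m.shape[1]*.99,fy=800/m.shape[1]*.99)
    cv2.imwrite(f"pics/fit_{n}.png",m);print(m.shape)
E
```

```text
[ 5.05861e+02 -2.32715e+02 -1.43000e-01  1.33000e-01] [544.405 269.389  63.856  37.978]
(420, 798, 3)
(337, 792, 3)
```

View pics/fit_top.png

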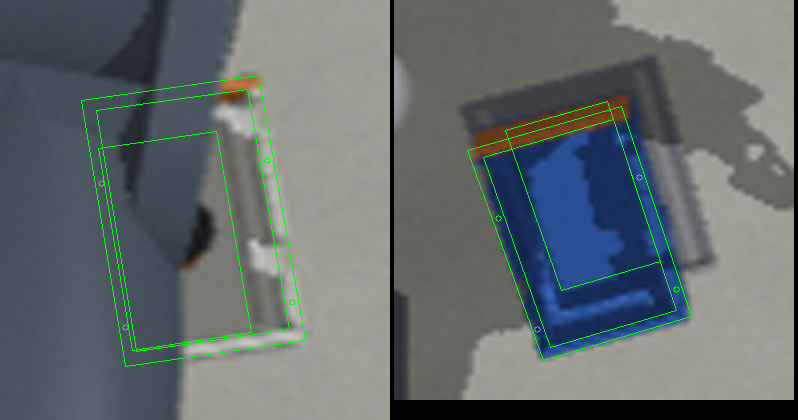

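View pics/fit_scene.png

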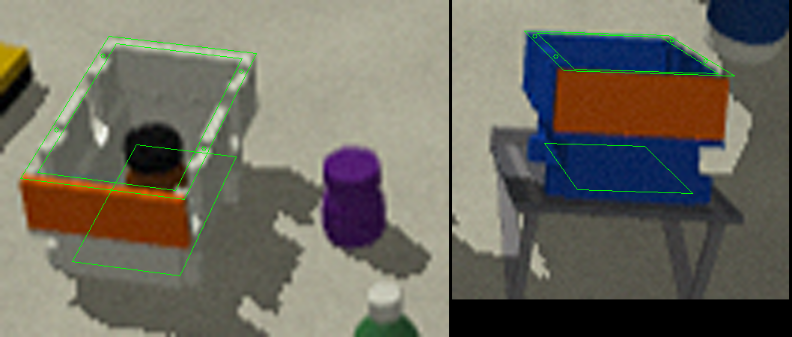

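```bash
python3 - <<'E'
from workcell import r
from h import *
o=r.get_obs(); q=o['orientation'];C=R.from_quat([q[1],q[2],q[3],q[0]]).as_matrix();p=np.array(o['ee_pos'])
b=np.array([544.6,268.8,63.5]);B=tilt(.275)
T=np.column_stack([B[:,1],B[:,0],-B[:,2]])
for z in (54,100,150): print(z,np.round(B@[0,-51.75,z]+b,1),np.round((B@[0,-51.75,z]+b-p)/10,2))
D=np.column_stack([rz(.275)[:,1],rz(.275)[:,0],[0,0,-1]])
print(R.from_matrix(D@C.T).as_rotvec(),R.from_matrix(T@C.T).as_rotvec(),R.from_matrix(T@D.T).as_rotvec())
E
```

```text
54 [532.7 211.7 110.3] [  2.61  30.41 -18.27]
100 [510.5 205.4 150.1] [  0.4   29.78 -14.28]
150 [486.5 198.6 193.4] [-2.01 29.1  -9.95]
[-5.98775299e-03 -1.62825384e-05  1.24040724e+00] [-0.19466274 -0.52509329  1.20882771] [ 1.42181644e-01 -5.03924655e-01 -1.81659818e-17]
```

```bash
python3 -m jog '{"fingers":[-1,-1,-1,-1,-1],"translation":[[0,2,0],[0,5,0],[0,8,0],[-0.5,12,0],[-1,16,0]],"rot":[[0,0,0.12],[0,0,0.24],[0,0,0.36],[0,0,0.48],[0,0,0.6]]}' 
python3 -m jog '{"fingers":[-1,-1,-1,-1,-1],"translation":[[0,3,0],[-0.2,6,-1],[-0.5,10,-2],[-1,13,-3],[-1,14,-4]],"rot":[[0,0,0.12],[0,0,0.24],[0,0,0.36],[0,0,0.48],[0,0,0.6]]}'
python3 -m jog '{"fingers":[-1,-1,-1,-1,-1],"translation":[[0,0,0],[0,0,0],[0,0,-1],[0,0,-2],[0,0,-2]],"rot":[[0.028,-0.1,0],[0.057,-0.2,0],[0.085,-0.3,0],[0.114,-0.4,0],[0.142,-0.504,0]]}'
python3 - <<'E'
from workcell import r
from h import *
o=r.get_obs(); q=o['orientation'];C=R.from_quat([q[1],q[2],q[3],q[0]]).as_matrix();p=np.array(o['ee_pos'])
b=np.array([544.6,268.8,63.5]);B=tilt(.275)
T=np.column_stack([B[:,1],B[:,0],-B[:,2]])
for z in (54,120,150): print(z,np.round((B@[0,-51.75,z]+b-p)/10,2))
print(R.from_matrix(T@C.T).as_rotvec(),np.round(o['q'],2))
E
```

```text
time: 10.33
ee_pos: [496.2, 68.8, 292.9]
orientation: [-0.002, 0.822, 0.569, 0.002]
contact_force: [0.6, 1.7, -0.2]
finger_gap: 0.999
time: 10.75
ee_pos: [485.2, 212.5, 252.3]
orientation: [-0.003, 0.614, 0.789, 0.001]
contact_force: [0.2, 0.5, -0.1]
finger_gap: 1.003
time: 11.17
ee_pos: [485.1, 212.5, 231.7]
orientation: [0.146, 0.594, 0.764, 0.204]
contact_force: [0.6, 1.0, -0.4]
finger_gap: 0.999
54 [  4.76  -0.09 -12.15]
120 [ 1.58 -0.98 -6.43]
150 [ 0.14 -1.39 -3.83]
[-0.01335721 -0.02083753  0.02009406] [ 0.46 -0.16 -0.56  0.67 -0.09  0.19]
```

```bash
python3 -m jog '{"fingers":[-1,-1,-1,-1,-1],"translation":[[0.1,-0.7,-2],[0.1,-1.4,-3.8],[0.8,-1.2,-5],[1.6,-1,-6.4],[1.6,-1,-6.4]],"rot":[[-0.013,-0.02,0.02],[-0.013,-0.02,0.02],[-0.013,-0.02,0.02],[-0.013,-0.02,0.02],[-0.013,-0.02,0.02]]}' 
python3 - <<'E'
from workcell import r
from h import *
o=r.get_obs(); q=o['orientation'];C=R.from_quat([q[1],q[2],q[3],q[0]]).as_matrix();p=np.array(o['ee_pos'])
b=np.array([544.6,268.8,63.5]);B=tilt(.275)
T=np.column_stack([B[:,1],B[:,0],-B[:,2]])
for z in (54,90,120): print(z,np.round((B@[0,-51.75,z]+b-p)/10,2))
print(R.from_matrix(T@C.T).as_rotvec(),np.round(o['q'],2))
for n in("top","scene"):
    s=r.snapshot(n)
    bb=(205,165,285,245) if n=="top" else (375,160,465,270)
    tip=proj(s,p)[0];print(n,tip)
    crop(s,bb,6,[(B,b,(0,255,0))],f"pics/g_{n}.png")
E
```

```text
time: 11.58
ee_pos: [500.7, 202.1, 165.4]
orientation: [0.155, 0.583, 0.77, 0.205]
contact_force: [-0.7, 0.5, -0.7]
finger_gap: 1.002
54 [ 3.2   0.95 -5.52]
90 [ 1.47  0.46 -2.4 ]
120 [0.03 0.06 0.2 ]
[ 0.00070967 -0.00319858  0.00025643] [ 0.43 -0.1  -0.69  0.46 -0.08  0.13]
top [256.43136931 210.5222395 ]
scene [400.40663437 192.27511789]
```

View pics/g_top.png

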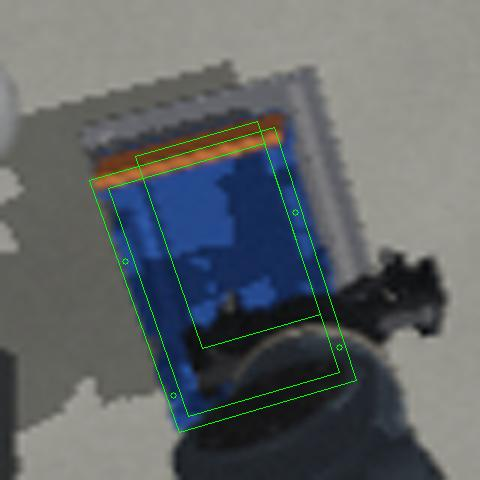

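View pics/g_scene.png

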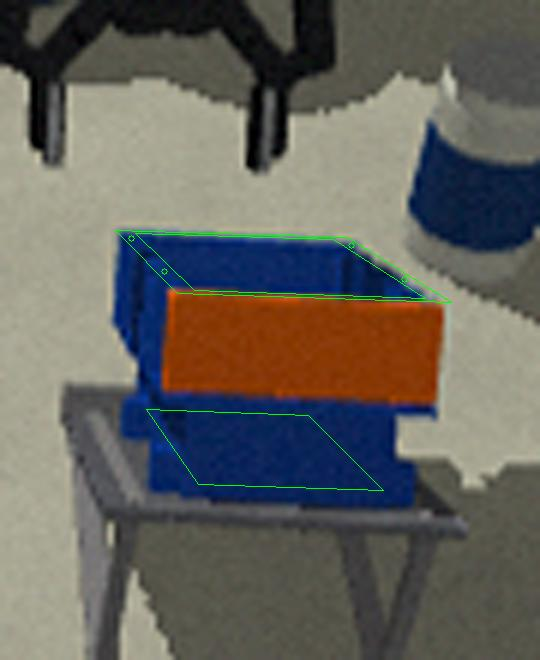

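The fingers straddle the near-side (local -y) wall: scene crop (52,160) and (265,165), with the wall at about x 145. Descend along the tote's axis.

```bash
python3 -m jog '{"fingers":[-1,-1,-1,-1,-1],"translation":[[0.8,0.2,-1.4],[1.6,0.45,-2.8],[2.4,0.7,-4.1],[3.2,0.95,-5.5],[3.2,0.95,-5.5]],"rot":[[0,-0.003,0],[0,-0.003,0],[0,-0.003,0],[0,-0.003,0],[0,-0.003,0]]}' 
python3 -m jog '{"fingers":[-1,-1],"translation":[[0,0,0],[0,0,0]],"rot":[[0,0,0],[0,0,0]]}'
python3 - <<'E'
from workcell import r
from h import *
o=r.get_obs(); q=o['orientation'];C=R.from_quat([q[1],q[2],q[3],q[0]]).as_matrix();p=np.array(o['ee_pos'])
b=np.array([544.6,268.8,63.5]);B=tilt(.275)
print("local",B.T@(p-b))
T=np.column_stack([B[:,1],B[:,0],-B[:,2]])
print(R.from_matrix(T@C.T).as_rotvec(),np.round(o['q'],2),o['wrist_torque'])
E
```

```text
time: 12.1
ee_pos: [532.8, 211.9, 111.4]
orientation: [0.156, 0.583, 0.77, 0.206]
contact_force: [-2.0, -0.3, -1.2]
finger_gap: 1.0
time: 12.27
ee_pos: [532.7, 212.0, 112.4]
orientation: [0.156, 0.583, 0.77, 0.206]
contact_force: [0.1, -0.1, -0.2]
finger_gap: 1.0
local [  1.21816498 -51.42207126  55.77683434]
[5.60010135e-04 1.29304512e-04 2.06696173e-05] [ 0.42  0.03 -0.72  0.29 -0.07  0.12] [-0.1665457   0.43159122 -0.04285012]
```

```bash
python3 -m jog '{"fingers":[1,1,1,1,1],"translation":[[0,0,0],[0,0,0],[0,0,0],[0,0,0],[0,0,0]],"rot":[[0,0,0],[0,0,0],[0,0,0],[0,0,0],[0,0,0]]}' 60
python3 -m jog '{"fingers":[1,1,1],"translation":[[0,0,0],[0,0,0],[0,0,0]],"rot":[[0,0,0],[0,0,0],[0,0,0]]}' 90
```

```text
time: 12.68
ee_pos: [532.8, 212.0, 112.7]
orientation: [0.157, 0.583, 0.77, 0.206]
contact_force: [0.7, 0.2, 0.1]
finger_gap: 0.298
time: 12.93
ee_pos: [532.7, 212.0, 113.0]
orientation: [0.157, 0.583, 0.77, 0.206]
contact_force: [-6.0, -0.8, 6.7]
finger_gap: 0.084
```

```bash
python3 -m jog '{"fingers":[1,1,1,1,1],"translation":[[0,0,0.3],[0,0,1],[0,0,2],[0,0,3.5],[0,0,5]],"rot":[[0,0,0],[0,0,0],[0,0,0],[0,0,0],[0,0,0]]}' 100
python3 -m jog '{"fingers":[1,1,1,1,1],"translation":[[-0.5,0,1.5],[-1,0,4],[-1.5,0,7],[-2,0,10],[-2,0,12]],"rot":[[0,0,0],[0,0,0],[0,0,0],[0,0,0],[0,0,0]]}' 
python3 - <<'E'
from workcell import r
from h import *
o=r.get_obs(); q=o['orientation'];C=R.from_quat([q[1],q[2],q[3],q[0]]).as_matrix();p=np.array(o['ee_pos'])
print(np.round(o['q'],2),o['wrist_torque'],o['finger_gap'],o['contact_force'])
B=np.column_stack([C[:,1],C[:,0],-C[:,2]]); b=p-B@np.array([1.2,-51.4,55.8])
for n in("top","scene"):
    s=r.snapshot(n)
    bb=(205,145,300,235) if n=="top" else (365,100,475,200)
    crop(s,bb,5,[(B,b,(0,255,0))],f"pics/l_{n}.png")
E
```

```text
time: 13.35
ee_pos: [532.0, 211.7, 163.2]
orientation: [0.156, 0.583, 0.77, 0.206]
contact_force: [0.7, 0.6, -3.0]
finger_gap: 0.086
time: 13.77
ee_pos: [511.4, 211.7, 286.6]
orientation: [0.157, 0.583, 0.77, 0.207]
contact_force: [0.7, 0.2, -3.2]
finger_gap: 0.085
[ 0.44 -0.14 -0.42  0.78 -0.08  0.14] [-0.34929151  0.5706213   0.04447275] 0.08540798574203715 [ 0.74214196  0.19752618 -3.16118911]
```

View pics/l_top.png

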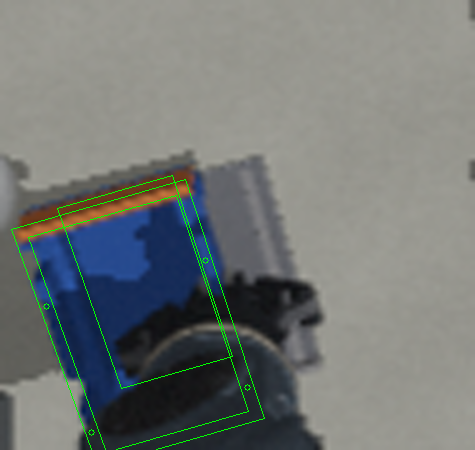

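View pics/l_scene.png

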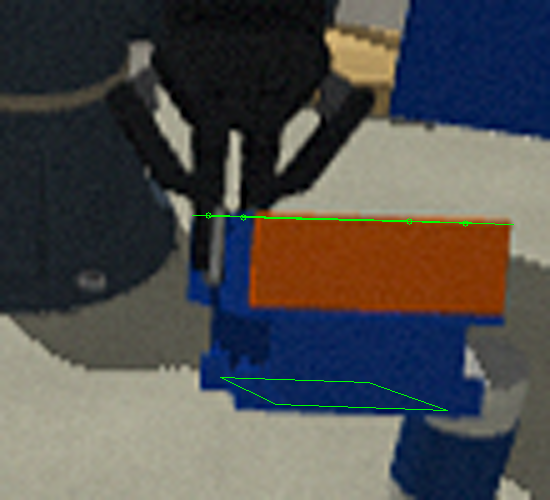

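The tote is held firmly (3.1 N, about 0.3 kg), and the predicted wireframe matches the pictures. Now level it, then swing it round towards the white tote.

```bash
python3 -m jog '{"fingers":[1,1,1,1,1],"translation":[[0,0,0.2],[0,0,0.6],[0,0,1],[0,0,1.5],[0,0,2]],"rot":[[-0.028,0.1,0],[-0.057,0.2,0],[-0.085,0.3,0],[-0.114,0.4,0],[-0.142,0.504,0]]}' 
python3 -m jog '{"fingers":[1,1,1,1,1],"translation":[[0,-1,0],[0,-2.5,0],[0,-4,0],[0,-5.5,0],[0,-7,0]],"rot":[[0,0,-0.12],[0,0,-0.24],[0,0,-0.36],[0,0,-0.48],[0,0,-0.6]]}' 
python3 -m jog '{"fingers":[1,1,1,1,1],"translation":[[0,-1.5,0],[0,-3,0],[0,-4.5,0],[0,-6,0],[0,-7.5,0]],"rot":[[0,0,-0.12],[0,0,-0.24],[0,0,-0.36],[0,0,-0.48],[0,0,-0.6]]}' 
python3 -c "
from workcell import r
o=r.get_obs();print(o['q'],o['wrist_torque'])"
```

```text
time: 14.28
ee_pos: [513.2, 212.3, 305.8]
orientation: [0.01, 0.603, 0.797, 0.013]
contact_force: [1.4, 0.4, -2.3]
finger_gap: 0.086
time: 14.7
ee_pos: [512.9, 141.5, 304.3]
orientation: [0.014, 0.814, 0.581, 0.009]
contact_force: [0.5, 0.3, -3.0]
finger_gap: 0.088
time: 15.12
ee_pos: [512.5, 65.6, 303.0]
orientation: [0.015, 0.95, 0.312, 0.003]
contact_force: [1.2, 0.0, -3.2]
finger_gap: 0.087
[ 0.14529655  0.23895047  0.17862275  1.49891704 -0.02929017  1.08166135] [-0.0636324   0.114851   -0.01649564]
```

```bash
python3 -m jog '{"fingers":[1,1,1,1,1],"translation":[[0,-1.5,0],[0,-3,0],[0,-4.5,0],[0,-6,0],[0,-7.5,0]],"rot":[[0,0,-0.12],[0,0,-0.24],[0,0,-0.36],[0,0,-0.48],[0,0,-0.6]]}' 
python3 -m jog '{"fingers":[1,1,1,1,1],"translation":[[0,-1.5,0],[0,-3,0],[-0.3,-4.5,0],[-0.5,-6,0],[-0.7,-7.5,0]],"rot":[[0,0,-0.12],[0,0,-0.24],[0,0,-0.36],[0,0,-0.48],[0,0,-0.6]]}' 
python3 -m jog '{"fingers":[1,1,1,1,1],"translation":[[0,-1.5,0],[0,-3,0],[0,-4.5,0],[-0.2,-6,0],[-0.3,-7.5,0]],"rot":[[0,0,-0.12],[0,0,-0.24],[0,0,-0.36],[0,0,-0.48],[0,0,-0.6]]}' 
python3 - <<'E'
from workcell import r
from h import *
o=r.get_obs(); q=o['orientation'];C=R.from_quat([q[1],q[2],q[3],q[0]]).as_matrix();p=np.array(o['ee_pos'])
B=rz(.125+np.pi);T=np.column_stack([B[:,1],B[:,0],-B[:,2]])
t=np.array([505,-232,84])+B@[1.2,-51.4,55.8]
print(o['q'],R.from_matrix(T@C.T).as_rotvec(),t-p)
E
```

```text
time: 15.53
ee_pos: [512.0, -10.1, 301.8]
orientation: [0.016, 1.0, 0.014, -0.003]
contact_force: [-0.0, 0.4, -3.1]
finger_gap: 0.088
time: 15.95
ee_pos: [504.4, -85.8, 300.5]
orientation: [0.014, 0.958, -0.285, -0.008]
contact_force: [0.7, 0.7, -3.1]
finger_gap: 0.085
time: 16.37
ee_pos: [500.9, -161.5, 299.3]
orientation: [0.011, 0.83, -0.558, -0.013]
contact_force: [1.1, 0.3, -2.8]
finger_gap: 0.085
[-0.30316384  0.30267633  0.25353117  1.55322796 -0.01439443  2.45130712] [-2.27516486e-04 -3.48009158e-02 -2.62322585e-01] [  -3.51851364  -19.70008376 -159.48074182]
```

```bash
python3 -m jog '{"fingers":[1,1,1,1,1],"translation":[[0,-0.7,0],[-0.2,-1.4,0],[-0.35,-2,-1],[-0.35,-2,-3],[-0.35,-2,-5]],"rot":[[0,-0.017,-0.12],[0,-0.034,-0.24],[0,-0.034,-0.262],[0,-0.034,-0.262],[0,-0.034,-0.262]]}' 
python3 -m jog '{"fingers":[1,1,1,1,1],"translation":[[0,0,-1.5],[0,0,-3],[0,0,-4.5],[0,0,-5.5],[0,0,-5.5]],"rot":[[0,0,0],[0,0,0],[0,0,0],[0,0,0],[0,0,0]]}' 
cat > chk.py <<'E'
from workcell import r
from h import *
import sys
tag=sys.argv[1]
Bw=rz(.125);w=np.array([505,-232,0.]);G=(0,255,0)
o=r.get_obs(); q=o['orientation'];C=R.from_quat([q[1],q[2],q[3],q[0]]).as_matrix();p=np.array(o['ee_pos'])
B=rz(.125+np.pi);T=np.column_stack([B[:,1],B[:,0],-B[:,2]])
print(o['time'],p,"rot err",R.from_matrix(T@C.T).as_rotvec(),"d",w+[0,0,84]+B@[1.2,-51.4,55.8]-p)
Bb=np.column_stack([C[:,1],C[:,0],-C[:,2]]);b=p-Bb@np.array([1.2,-51.4,55.8])
print("blue pred",b)
for n in("top","scene"):
    s=r.snapshot(n)
    np.savez(f"{n}_{tag}.npz",**{k:np.array(s[k]) for k in("img","K","camera_from_world")})
    for k in ["white_tote","white_orange_end","white_pocket","blue_tote","blue_orange_end","blue_foot"]:
        print(n,k,[(round(d['p'],2),np.round(d['at'],1).tolist()) for d in r.place_of(k,s)][:2])
    bb=(330,155,430,255) if n=="top" else (205,110,335,240)
    crop(s,bb,6,[(Bw,w,G),(Bb,b,(255,255,0))],f"pics/{tag}_{n}.png")
E
python3 chk.py h1
```

```text
time: 16.78
ee_pos: [497.1, -181.8, 247.8]
orientation: [0.0, 0.75, -0.662, -0.001]
contact_force: [1.3, 1.3, -4.3]
finger_gap: 0.091
time: 17.2
ee_pos: [495.7, -181.3, 190.1]
orientation: [0.001, 0.75, -0.662, -0.003]
contact_force: [0.6, 0.4, -3.1]
finger_gap: 0.086
17.2 [ 495.72512129 -181.30549813  190.1233991 ] rot err [-0.00223266 -0.00517492  0.00066682] d [  1.67596021   0.15484855 -50.3233991 ]
blue pred [ 503.00101768 -232.03505566  134.17151509]
top white_tote []
top white_orange_end []
top white_pocket []
top blue_tote []
top blue_orange_end []
top blue_foot [(0.51, [771.5, -23.6, 2.5])]
scene white_tote []
scene white_orange_end [(0.57, [583.4, -217.4, 88.5])]
scene white_pocket [(0.78, [438.6, -187.2, 82.3])]
scene blue_tote [(0.86, [507.5, -227.0, 139.1]), (0.5, [507.9, -235.4, 3.9])]
scene blue_orange_end [(0.75, [427.1, -240.3, 230.8]), (0.66, [452.0, -283.6, 140.5])]
scene blue_foot [(0.92, [451.2, -285.2, 139.1])]
```

View pics/h1_top.png

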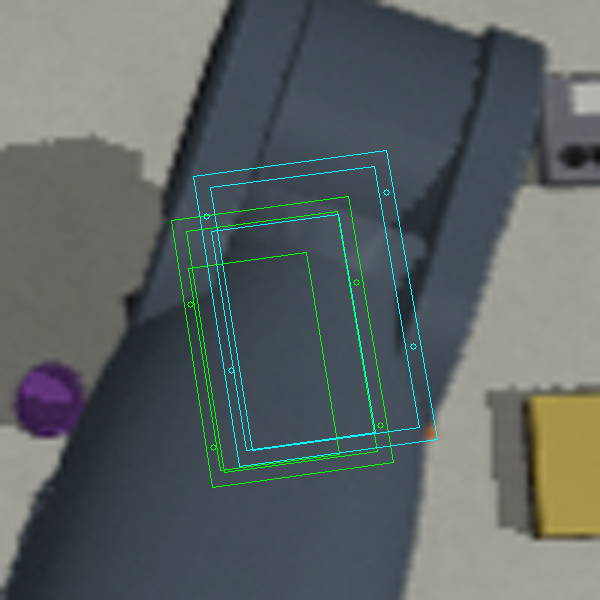

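View pics/h1_scene.png

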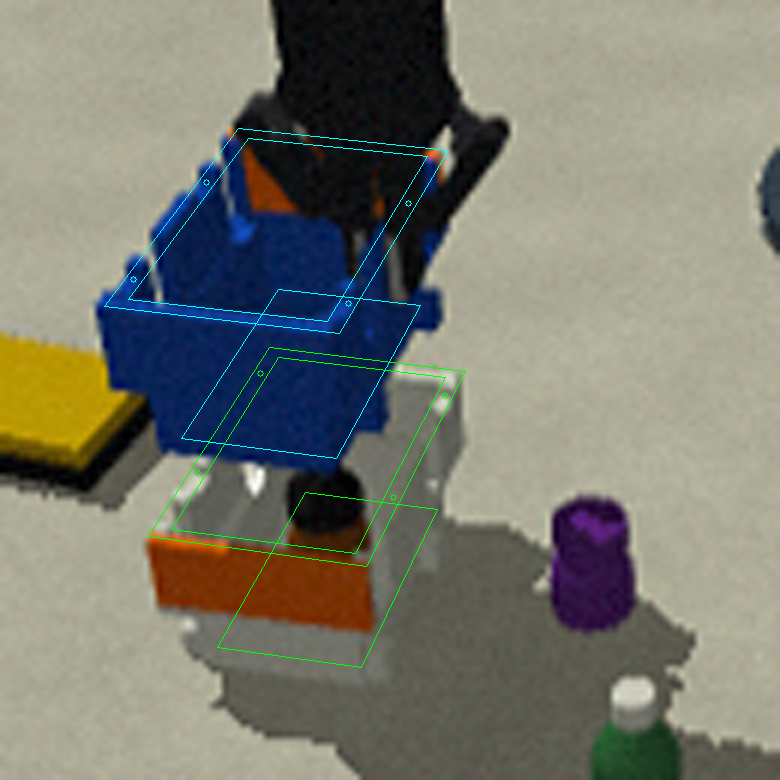

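```bash
cat > fit.py <<'E'
from h import *
from scipy.optimize import minimize
def P(hx,hy,z): return [np.array([sx*hx,sy*hy,z]) for sx,sy in((1,1),(-1,1),(-1,-1),(1,-1))]
def samp(a,b,n=40): return a+(b-a)*np.linspace(.04,.96,n)[:,None]
def grad(s):
    im=s["img"].astype(np.float32); im=cv2.GaussianBlur(im,(0,0),0.9)
    gx=cv2.Sobel(im,cv2.CV_32F,1,0,scale=.125);gy=cv2.Sobel(im,cv2.CV_32F,0,1,scale=.125)
    return gx,gy
def score(s,g,edges,Rm,t):
    tot=0;N=0
    for a,b in edges:
        q=proj(s,samp(a,b)@Rm.T+t).astype(np.float32)
        d=q[-1]-q[0];d/=np.linalg.norm(d);n=(-d[1],d[0])
        m=[cv2.remap(x,q[:,0].reshape(1,-1),q[:,1].reshape(1,-1),cv2.INTER_LINEAR)[0] for x in g]
        e=np.linalg.norm(m[0]*n[0]+m[1]*n[1],axis=-1)
        L=np.linalg.norm(q[-1]-q[0]);tot+=np.minimum(e,25).mean()*L;N+=L
    return tot/N
def fit(views,x0,pitch=lambda y:rz(y),z=0,w=8):
    best=None
    f=lambda v:-sum(score(s,g,e,pitch(v[2]),np.array([v[0],v[1],z])) for s,g,e in views)
    for dx in(-4,0,4):
        for dy in(-4,0,4):
            for da in (-.03,0,.03):
                m=minimize(f,np.array(x0)+[dx,dy,da],method='Nelder-Mead',options=dict(initial_simplex=np.array(x0)+[dx,dy,da]+np.array([[0,0,0],[3,0,0],[0,3,0],[0,0,.03]]),xatol=.05,fatol=1e-3))
                if best is None or m.fun<best.fun:best=m
    return best.x,best.fun,f(x0)
E
python3 - <<'E'
from fit import *
T=P(84,56,90);S=P(84,56,48);L=P(72,44,0);I=P(76,47.5,90)
e=lambda A,B,*ij:[(A[i],B[j]) for i,j in ij]
ss=np.load("scene2.npz");st=np.load("top2.npz");s1=np.load("scene_h1.npz")
# scene view: camera at far +x,+y?; white front = +x end
wsc=e(T,T,(0,1),(2,3),(3,0),(1,2))+e(S,S,(3,0))+e(T,S,(0,0),(3,3))
wtp=e(T,T,(2,3))+e(I,I,(2,3))
a=fit([(ss,grad(ss),wsc)],[505,-232,.125]);print("scene2",np.round(a[0],3),a[1:])
a=fit([(ss,grad(ss),wsc),(st,grad(st),wtp)],[505,-232,.125]);print("scene2+top2",np.round(a[0],3),a[1:])
w1=e(T,T,(0,1),(3,0))[1:]+e(S,S,(3,0))+e(T,S,(0,0),(3,3))+[((T[1]+0),(T[2]*.0+T[1]*.5+T[2]*.5))]
a=fit([(s1,grad(s1),w1)],[505,-232,.125]);print("h1 white",np.round(a[0],3),a[1:])
# blue: near camera end is local -x (idx1,2): corners 1(-,+) is world(+x,-y), 2(-,-) world(+x,+y)
be=e(T,T,(1,2),(0,1))+e(S,S,(1,2))+e(T,S,(1,1))+e(L,L,(1,2))+[(T[2],T[2]*.65+T[3]*.35)]
a=fit([(s1,grad(s1),be)],[503,-232,.125],pitch=lambda y:rz(y+np.pi),z=134.2);print("h1 blue",np.round(a[0],3),a[1:])
E
```

```text
scene2 [ 5.12267e+02 -2.27847e+02  1.28000e-01] (np.float64(-21.032894134521484), np.float32(-17.6694))
scene2+top2 [ 5.12250e+02 -2.27908e+02  1.23000e-01] (np.float64(-36.705047607421875), np.float32(-29.04649))
h1 white [ 5.03220e+02 -2.35012e+02  1.34000e-01] (np.float64(-22.110380172729492), np.float32(-21.70835))
h1 blue [ 5.07410e+02 -2.34699e+02  1.18000e-01] (np.float64(-17.910194396972656), np.float32(-15.236634))
```

```bash
python3 - <<'E'
from fit import *
T=P(84,56,90);S=P(84,56,48);L=P(72,44,0);I=P(76,47.5,90)
e=lambda A,B,*ij:[(A[i],B[j]) for i,j in ij]
def ld(n):
    d=dict(np.load(f"{n}2.npz")); d["img"]=cv2.imread(f"pics/{n}0.png")[:,:,::-1].copy(); return d
s0,t0=ld("scene"),ld("top"); ss=dict(np.load("scene2.npz"))
wsc=e(T,T,(0,1),(2,3),(3,0),(1,2))+e(S,S,(3,0))+e(T,S,(0,0),(3,3))
wtp=e(T,T,(0,1),(1,2),(2,3),(3,0))+e(I,I,(0,1),(1,2),(2,3))
for nm,v in(("s0",[(s0,grad(s0),wsc)]),("t0",[(t0,grad(t0),wtp)]),("both",[(s0,grad(s0),wsc),(t0,grad(t0),wtp)])):
    for x0 in ([505,-232,.125],[511,-228,.125],[502,-235,.125]):
        a=fit(v,x0);print(nm,np.round(a[0],3),a[1:])
def ov(s,pose,col,box,f,path):
    x0,y0,x1,y1=box;im=cv2.resize(s["img"][y0:y1,x0:x1,::-1],None,fx=f,fy=f,interpolation=cv2.INTER_CUBIC)
    for p,c in zip(pose,col):
        for a,b in e(T,T,(0,1),(2,3),(3,0),(1,2))+e(S,S,(3,0),(0,1))+e(T,S,(0,0),(3,3))+e(I,I,(0,1),(1,2),(2,3),(3,0)):
            q=proj(s,np.array([a,b])@rz(p[2]).T+[p[0],p[1],0]);q=np.round((q-[x0,y0]+.5)*f).astype(int)
            cv2.line(im,tuple(map(int,q[0])),tuple(map(int,q[1])),c,1)
    cv2.imwrite(path,im)
ov(s0,[(512,-228,.125),(503.5,-234.5,.13)],[(0,255,0),(255,0,255)],(225,160,290,220),12,"pics/ov_s.png")
ov(t0,[(512,-228,.125),(503.5,-234.5,.13)],[(0,255,0),(255,0,255)],(350,180,405,245),9,"pics/ov_t.png")
E
```

```text
s0 [ 5.11947e+02 -2.28057e+02  1.24000e-01] (np.float64(-21.048208236694336), np.float32(-18.63909))
s0 [ 5.12083e+02 -2.27975e+02  1.23000e-01] (np.float64(-21.05146026611328), np.float32(-20.545027))
s0 [ 5.12087e+02 -2.27998e+02  1.23000e-01] (np.float64(-21.044551849365234), np.float32(-17.191088))
t0 [ 5.05167e+02 -2.28835e+02  1.31000e-01] (np.float64(-18.81104278564453), np.float32(-16.379612))
t0 [ 5.05161e+02 -2.28845e+02  1.31000e-01] (np.float64(-18.810110092163086), np.float32(-17.693373))
t0 [ 5.05355e+02 -2.28835e+02  1.31000e-01] (np.float64(-18.80694007873535), np.float32(-12.283033))
both [ 5.04969e+02 -2.28974e+02  1.21000e-01] (np.float64(-38.79423522949219), np.float32(-35.0187))
both [ 5.04909e+02 -2.28979e+02  1.20000e-01] (np.float64(-38.789512634277344), np.float32(-38.2384))
both [ 5.04967e+02 -2.28975e+02  1.21000e-01] (np.float64(-38.797508239746094), np.float32(-29.474121))
```

View pics/ov_s.png

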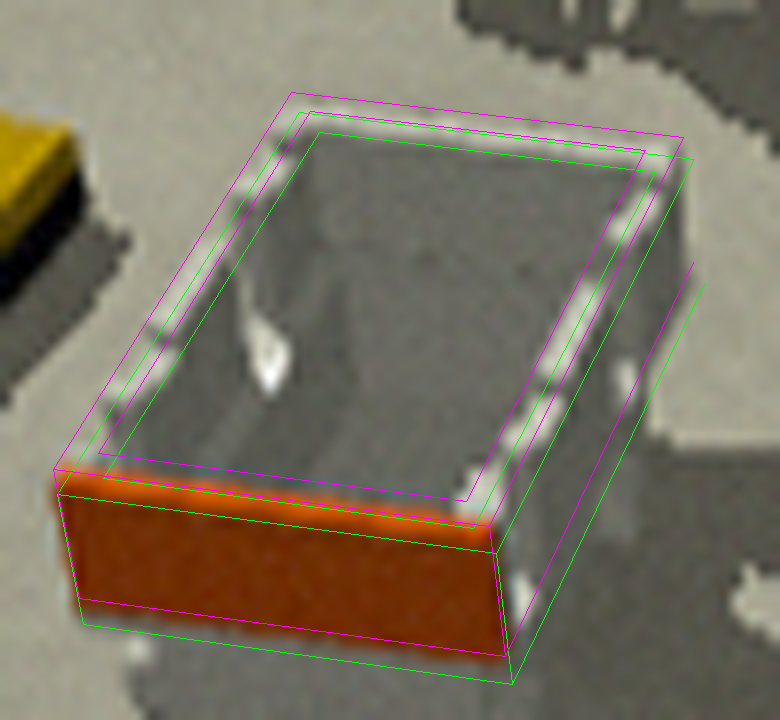

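View pics/ov_t.png

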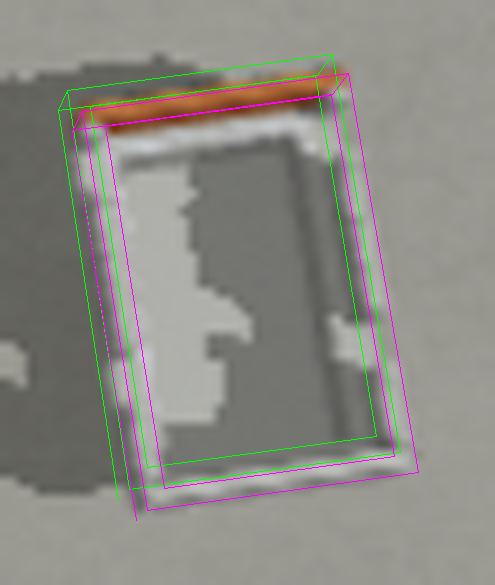

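The white fit sits near the magenta wireframe: in the crop the outer skirt corners are TL (57,488), TR (492,541), BR (508,660) and BL (80,610). The green fit is wrong. Now the same features on the blue tote.

```bash
python3 - <<'E'
from h import *
s=np.load("scene_h1.npz")
im=s["img"][:,:,::-1]
a=cv2.resize(im[155:195,217:282],None,fx=12,fy=12,interpolation=cv2.INTER_CUBIC)
a=np.clip(a.astype(float)*1.6,0,255).astype(np.uint8)
cv2.imwrite("pics/z1.png",a)
b=cv2.resize(im[192:228,225:282],None,fx=12,fy=12,interpolation=cv2.INTER_CUBIC);cv2.imwrite("pics/z2.png",b)
E
```

```text
(no output)
```

View pics/z1.png

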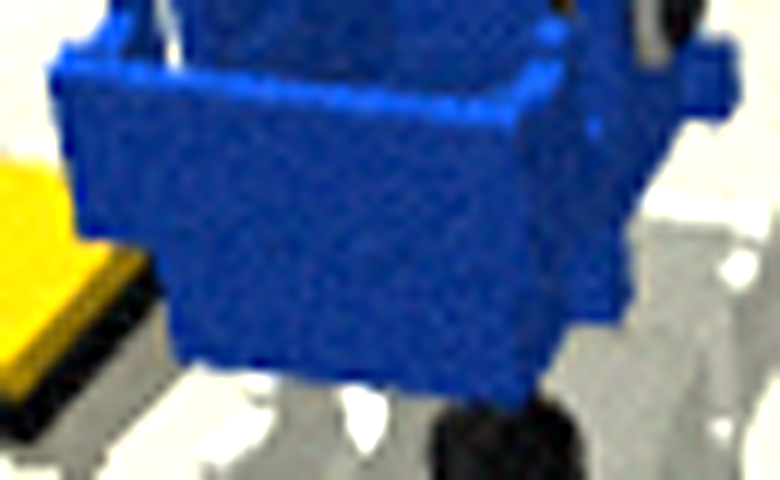

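View pics/z2.png

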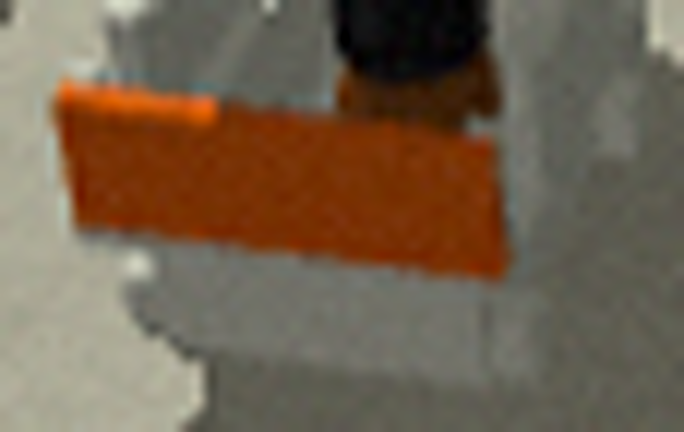

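```bash
cat > sol.py <<'E'
from h import *
from scipy.optimize import least_squares
s=np.load("scene_h1.npz")
W=[((84,-56,90),229.4,200.3),((84,-56,48),230.9,210.6),((84,56,90),265.6,204.3),((84,56,48),266.9,214.6),((72,44,0),265.1,223.6)]
B=[((-84,56,90),220.8,160.3),((-84,56,48),223.0,174.3),((-84,-56,90),259.8,164.7),((-72,44,0),231.5,184.7),((-72,-44,0),260.8,188.1)]
def run(D,fz,x0,add):
    L=np.array([d[0] for d in D],float);m=np.array([d[1:] for d in D])
    def f(v):
        z=v[3] if fz is None else fz
        return (proj(s,L@rz(v[2]+add).T+[v[0],v[1],z])-m).ravel()
    q=least_squares(f,x0);print(np.round(q.x,3));print(np.round(q.fun.reshape(-1,2),2).tolist())
run(W,0,[505,-232,.125],0)
run(B,None,[505,-232,.125,134],np.pi)
run(B,134.2,[505,-232,.125],np.pi)
run(B,137,[505,-232,.125],np.pi)
E
python3 sol.py
```

```text
[ 5.08087e+02 -2.33968e+02  1.55000e-01]
[[-0.64, -0.37], [0.04, 0.13], [-0.01, -0.2], [0.03, 0.34], [0.61, 0.0]]
[ 5.01110e+02 -2.39874e+02  1.55000e-01  1.31203e+02]
[[-0.18, 0.53], [0.17, -0.9], [0.31, 0.06], [-0.1, 0.28], [-0.21, 0.03]]
[ 5.04719e+02 -2.37211e+02  1.52000e-01]
[[-0.27, 0.43], [0.1, -0.93], [0.39, 0.04], [-0.12, 0.31], [-0.12, 0.12]]
[ 5.08090e+02 -2.34719e+02  1.50000e-01]
[[-0.35, 0.33], [0.03, -0.97], [0.47, 0.03], [-0.14, 0.33], [-0.03, 0.21]]
```

Scene-only fits of both totes share a bias. Blue relative to white needs about (+2.3, +1.5) mm, and the yaw agrees. Correct, lower to just above the rim and look again.

```bash
python3 -m jog '{"fingers":[1,1,1,1,1],"translation":[[0.1,0.1,-0.7],[0.23,0.15,-1.6],[0.23,0.15,-2.6],[0.23,0.15,-3.5],[0.23,0.15,-3.5]],"rot":[[-0.002,-0.005,0.002],[-0.002,-0.005,0.002],[-0.002,-0.005,0.002],[-0.002,-0.005,0.002],[-0.002,-0.005,0.002]]}' 
python3 -m jog '{"fingers":[1,1],"translation":[[0,0,0],[0,0,0]],"rot":[[0,0,0],[0,0,0]]}' 
python3 - <<'E'
from workcell import r
from h import *
o=r.get_obs(); q=o['orientation'];C=R.from_quat([q[1],q[2],q[3],q[0]]).as_matrix();p=np.array(o['ee_pos'])
Bb=np.column_stack([C[:,1],C[:,0],-C[:,2]]);b=p-Bb@np.array([1.2,-51.75,55.0])
print(o['time'],p,"blue",b,R.from_matrix(Bb@rz(.127+np.pi).T).as_rotvec(),o['contact_force'])
s=r.snapshot("scene")
np.savez("scene_h2.npz",**{k:np.array(s[k]) for k in("img","K","camera_from_world")})
im=s["img"][:,:,::-1]
a=cv2.resize(im[160:222,220:286],None,fx=9,fy=9,interpolation=cv2.INTER_CUBIC)
cv2.imwrite("pics/z3.png",np.clip(a.astype(float)*1.4,0,255).astype(np.uint8))
for k in ["blue_tote","blue_orange_end","blue_foot","white_pocket"]:
    print(k,[(round(d['p'],2),np.round(d['at'],1).tolist()) for d in r.place_of(k,s)][:2])
E
```

```text
time: 18.32
ee_pos: [498.3, -179.9, 155.3]
orientation: [-0.0, 0.75, -0.661, 0.0]
contact_force: [-1.3, 0.6, -3.8]
finger_gap: 0.081
time: 18.48
ee_pos: [497.9, -179.8, 155.0]
orientation: [0.0, 0.75, -0.661, -0.0]
contact_force: [0.9, -0.2, -3.7]
finger_gap: 0.089
18.4833 [ 497.93523227 -179.75513093  154.96812786] blue [ 505.64090614 -230.93542442   99.96174053] [ 9.96975154e-05  1.66303070e-04 -5.88335549e-04] [ 0.92138846 -0.22435696 -3.67548681]
blue_tote [(0.65, [506.6, -225.3, 100.2]), (0.59, [450.5, -282.6, 102.2])]
blue_orange_end [(0.72, [507.1, -226.2, 2.6]), (0.69, [453.3, -284.6, 102.7])]
blue_foot [(0.61, [506.7, -231.1, 7.2]), (0.57, [452.6, -284.3, 101.5])]
white_pocket [(0.93, [440.4, -189.8, 82.5])]
```

View pics/z3.png

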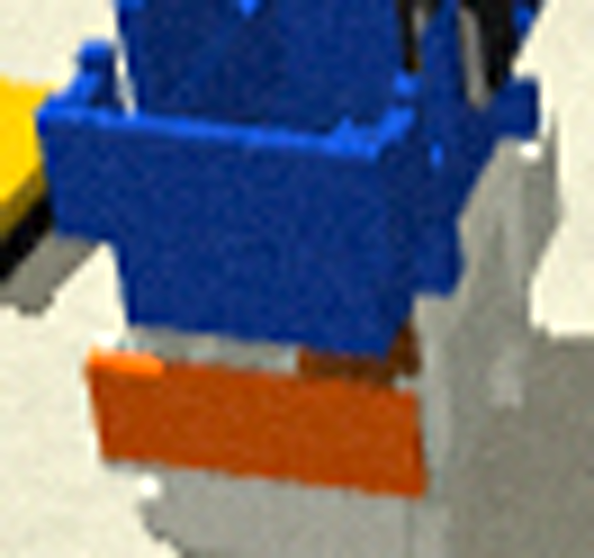

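```bash
python3 - <<'E'
from h import *
from scipy.optimize import least_squares
s=np.load("scene_h2.npz")
c=lambda X,Y:(220+X/9-.5,160+Y/9-.5)
W=[((84,-56,90),*c(90,372)),((84,-56,48),*c(103,458)),((84,56,48),*c(427,496)),((84,56,90),*c(418,398))]
B=[((-84,56,90),*c(42,118)),((-84,56,48),*c(58,238)),((-84,-56,90),*c(385,158)),((-72,44,0),*c(130,325)),((-72,-44,0),*c(390,355))]
def run(D,fz,x0,add,fy=None):
    L=np.array([d[0] for d in D],float);m=np.array([d[1:] for d in D])
    def f(v):
        return (proj(s,L@rz((v[2] if fy is None else fy)+add).T+[v[0],v[1],fz])-m).ravel()
    q=least_squares(f,x0);print(np.round(q.x,3));print(np.round(q.fun.reshape(-1,2),2).tolist())
for fy in(None,.127):
  run(W,0,[505,-232,.125],0,fy)
  for z in (98.5,100,101.5): run(B,z,[505,-232,.125],np.pi,fy)
E
```

```text
[ 5.07842e+02 -2.34727e+02  1.73000e-01]
[[-0.57, -0.74], [0.17, 0.51], [0.36, 0.06], [0.04, 0.11]]
[ 5.09617e+02 -2.31940e+02  1.56000e-01]
[[-0.61, 0.26], [0.06, -0.94], [0.35, -0.15], [0.1, 0.43], [0.11, 0.31]]
[ 5.11309e+02 -2.30704e+02  1.55000e-01]
[[-0.65, 0.22], [0.03, -0.96], [0.39, -0.15], [0.09, 0.45], [0.15, 0.36]]
[ 5.13001e+02 -2.29467e+02  1.54000e-01]
[[-0.69, 0.17], [-0.01, -0.97], [0.43, -0.16], [0.08, 0.46], [0.2, 0.4]]
[ 5.07292e+02 -2.30972e+02  1.25000e-01]
[[-0.27, -1.29], [0.46, -0.05], [0.08, 0.63], [-0.25, 0.67]]
[ 5.09635e+02 -2.29659e+02  1.25000e-01]
[[-0.49, -0.0], [0.17, -1.21], [0.07, 0.26], [0.27, 0.25], [-0.01, 0.67]]
[ 5.11328e+02 -2.28518e+02  1.25000e-01]
[[-0.54, -0.04], [0.14, -1.22], [0.12, 0.24], [0.25, 0.27], [0.04, 0.69]]
[ 5.13021e+02 -2.27378e+02  1.25000e-01]
[[-0.58, -0.07], [0.1, -1.22], [0.17, 0.21], [0.24, 0.29], [0.09, 0.72]]
```

```bash
python3 -m jog '{"fingers":[1,1,1,1],"translation":[[-0.05,-0.05,-0.3],[-0.05,-0.05,-0.6],[-0.05,-0.05,-0.8],[-0.05,-0.05,-0.8]],"rot":[[0,0,0],[0,0,0],[0,0,0],[0,0,0]]}' 
python3 -m jog '{"fingers":[1,1],"translation":[[0,0,-0.15],[0,0,-0.2]],"rot":[[0,0,0],[0,0,0]]}'
python3 -m jog '{"fingers":[1,1],"translation":[[0,0,-0.15],[0,0,-0.2]],"rot":[[0,0,0],[0,0,0]]}'
```

```text
time: 19.07
ee_pos: [497.7, -180.3, 147.1]
orientation: [-0.0, 0.75, -0.661, 0.0]
contact_force: [-0.4, -0.6, -3.9]
finger_gap: 0.079
time: 19.23
ee_pos: [497.5, -180.3, 144.8]
orientation: [-0.0, 0.75, -0.661, 0.0]
contact_force: [-0.1, -0.1, -4.2]
finger_gap: 0.084
time: 19.4
ee_pos: [497.5, -180.3, 142.6]
orientation: [-0.0, 0.75, -0.661, 0.0]
contact_force: [-0.1, 0.2, -3.0]
finger_gap: 0.085
```

```bash
python3 -m jog '{"fingers":[1,1],"translation":[[0,0,-0.1],[0,0,-0.15]],"rot":[[0,0,0],[0,0,0]]}' 
python3 -m jog '{"fingers":[1,1],"translation":[[0,0,-0.1],[0,0,-0.1]],"rot":[[0,0,0],[0,0,0]]}'
python3 -c "
from workcell import r
o=r.get_obs();print(o['wrist_torque'])"
```

```text
time: 19.57
ee_pos: [497.4, -180.3, 140.9]
orientation: [0.0, 0.75, -0.661, -0.0]
contact_force: [-0.2, 0.3, -3.1]
finger_gap: 0.084
time: 19.73
ee_pos: [497.3, -180.2, 139.7]
orientation: [0.0, 0.75, -0.661, -0.0]
contact_force: [-0.6, -0.4, -2.5]
finger_gap: 0.081
[0.22020169 0.06141326 0.01827633]
```

```bash
python3 -m jog '{"fingers":[1,1],"translation":[[0,0,-0.08],[0,0,-0.1]],"rot":[[0,0,0],[0,0,0]]}' 
python3 -c "
from workcell import r
o=r.get_obs();print(o['wrist_torque'],o['ee_pos'])"
```

```text
time: 19.9
ee_pos: [497.5, -180.1, 139.1]
orientation: [-0.0, 0.75, -0.661, -0.0]
contact_force: [-2.8, 4.2, 7.4]
finger_gap: 0.082
[ 0.64577614  0.5277049  -0.084197  ] [ 497.45247931 -180.0842025   139.09172733]
```

Contact came at TCP z 139.1, which is the seated height (84 + 55); on the rim it would have come near 145. I'll check the picture before releasing.

```bash
python3 - <<'E'
from workcell import r
from h import *
s=r.snapshot("scene")
im=s["img"][:,:,::-1]
a=cv2.resize(im[140:235,210:300],None,fx=6,fy=6,interpolation=cv2.INTER_CUBIC)
cv2.imwrite("pics/z4.png",np.clip(a.astype(float)*1.4,0,255).astype(np.uint8))
for k in ["blue_tote","blue_orange_end","blue_foot","white_pocket","white_tote","white_orange_end"]:
    print(k,[(round(d['p'],2),np.round(d['at'],1).tolist()) for d in r.place_of(k,s)][:2])
E
```

```text
blue_tote [(0.75, [512.2, -229.8, 86.0])]
blue_orange_end [(0.83, [426.0, -239.2, 173.6]), (0.61, [505.7, -229.8, -2.2])]
blue_foot [(0.78, [450.2, -282.9, 86.0]), (0.71, [430.4, -486.1, -4.9])]
white_pocket [(0.78, [440.5, -187.7, 83.3])]
white_tote [(0.64, [505.7, -226.6, -1.8])]
white_orange_end [(0.93, [584.4, -221.1, 90.5])]
```

View pics/z4.png

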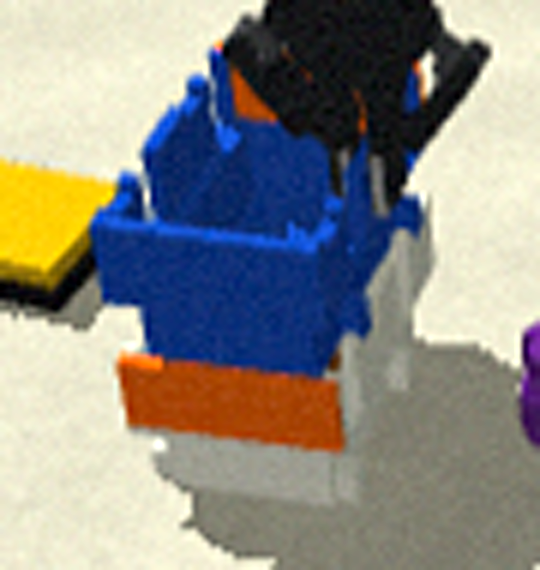

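The blue tote sits low in the white rim, level and with its sides parallel. Release.

```bash
python3 -m jog '{"fingers":[0.6,0.6,0.2,-0.2,-0.2],"translation":[[0,0,0],[0,0,0],[0,0,0],[0,0,0],[0,0,0]],"rot":[[0,0,0],[0,0,0],[0,0,0],[0,0,0],[0,0,0]]}' 20
python3 -m jog '{"fingers":[-0.2,-0.2,-0.2,-0.2,-0.2],"translation":[[0,0,0.5],[0,0,2],[0,0,4],[0,0,6],[0,0,8]],"rot":[[0,0,0],[0,0,0],[0,0,0],[0,0,0],[0,0,0]]}'
python3 -m jog '{"fingers":[-0.2,-0.2,-0.2,-0.2,-0.2],"translation":[[0,1,2],[-1,4,4],[-2,8,6],[-3,12,8],[-4,16,8]],"rot":[[0,0,0],[0,0,0],[0,0,0],[0,0,0],[0,0,0]]}'
python3 -m jog '{"fingers":[-0.2,-0.2,-0.2,-0.2,-0.2],"translation":[[0,3,0],[-1,6,0],[-2,9,0],[-3,13,0],[-4,16,0]],"rot":[[0,0,0],[0,0,0],[0,0,0],[0,0,0],[0,0,0]]}'
python3 - <<'E'
from workcell import r
from h import *
w=np.array([505.3,-230.7,0.]);
for n in("scene","top"):
    s=r.snapshot(n)
    cv2.imwrite(f"pics/f_{n}_full.png",s["img"][:,:,::-1])
    bb=(210,140,300,235) if n=="scene" else (340,165,420,255)
    crop(s,bb,6,[(rz(.127+np.pi),w+[0,0,84],(0,255,0))],f"pics/f_{n}.png")
    crop(s,bb,6,[],f"pics/g_{n}.png")
    for k in ["blue_tote","blue_orange_end","blue_foot","white_pocket","white_tote","white_orange_end","jar","bottle","beaker"]:
        print(k,[(round(d['p'],2),np.round(d['at'],1).tolist()) for d in r.place_of(k,s)][:2])
E
cd pics; python3 -c "
import cv2,numpy as np
for n in('scene','top'):
    a=cv2.imread(f'f_{n}.png');b=cv2.imread(f'g_{n}.png');m=np.hstack([a,b]);m=cv2.resize(m,None,fx=.73,fy=.73,interpolation=cv2.INTER_AREA);print(m.shape);cv2.imwrite(f'fin_{n}.png',m)"
```

```text
time: 20.67
ee_pos: [497.5, -180.1, 139.1]
orientation: [-0.0, 0.75, -0.661, 0.0]
contact_force: [0.2, -0.1, 0.3]
finger_gap: 0.594
time: 21.08
ee_pos: [497.3, -180.1, 220.3]
orientation: [-0.0, 0.75, -0.661, 0.0]
contact_force: [0.4, -0.3, 0.4]
finger_gap: 0.598
time: 21.5
ee_pos: [459.3, -26.2, 302.9]
orientation: [-0.001, 0.75, -0.662, 0.002]
contact_force: [2.1, 0.7, 1.2]
finger_gap: 0.599
time: 21.92
ee_pos: [429.1, 82.7, 303.2]
orientation: [-0.011, 0.765, -0.644, -0.01]
contact_force: [-1.0, 0.3, 0.2]
finger_gap: 0.599
blue_tote [(0.78, [509.0, -225.0, 85.4]), (0.47, [544.8, 266.1, 3.1])]
blue_orange_end [(0.72, [424.9, -238.5, 175.6])]
blue_foot [(0.65, [452.9, -285.4, 88.6])]
white_pocket [(0.76, [438.8, -188.0, 84.8])]
white_tote [(0.94, [503.5, -228.2, -1.1])]
white_orange_end [(0.73, [583.5, -217.9, 91.5])]
jar [(0.84, [480.5, -88.8, 1.0])]
bottle [(0.88, [626.4, -6.2, -2.8]), (0.38, [430.5, -484.3, -2.8])]
beaker [(0.7, [769.2, -27.0, 2.3])]
blue_tote [(0.74, [510.3, -230.4, 82.6]), (0.53, [428.8, -239.4, 171.7])]
blue_orange_end [(0.62, [429.8, -237.8, 172.8])]
blue_foot [(0.88, [451.0, -284.6, 83.0])]
white_pocket [(0.49, [440.7, -192.0, 83.4])]
white_tote [(0.58, [504.8, -235.1, -0.3])]
white_orange_end []
jar [(0.58, [476.8, -84.2, 2.4])]
bottle [(0.42, [622.9, -11.6, 2.1])]
beaker [(0.6, [772.0, -23.9, -0.6])]
(416, 788, 3)
(394, 701, 3)
```

View pics/fin_scene.png

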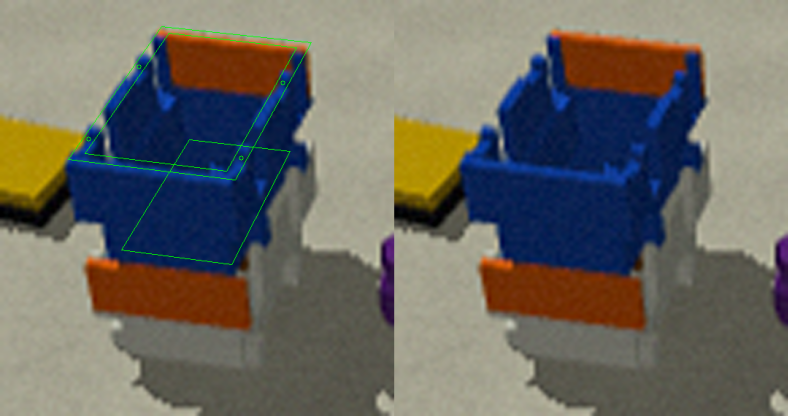

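View pics/fin_top.png

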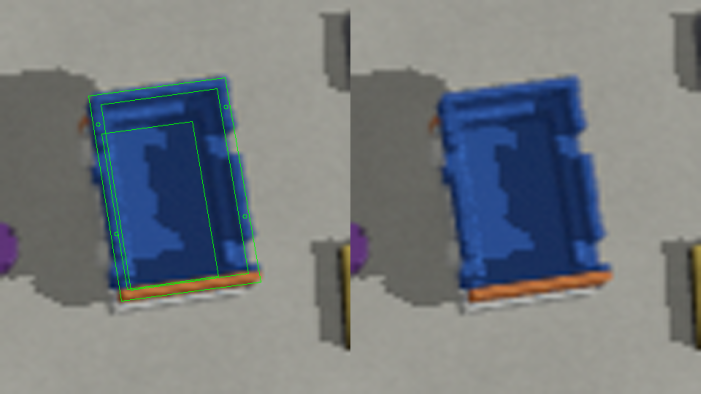

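View pics/f_scene_full.png

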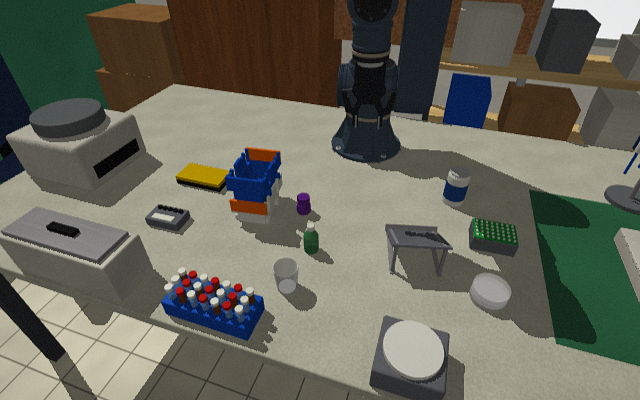

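```bash
python3 -m jog '{"fingers":[-0.2,-0.2,-0.2],"translation":[[0,0,0],[0,0,0],[0,0,0]],"rot":[[0,0,0],[0,0,0],[0,0,0]]}'
python3 -c "
from workcell import r
print(r.hand_in())"
```

```text
time: 23.17
ee_pos: [429.7, 81.1, 302.9]
orientation: [-0.01, 0.764, -0.645, -0.009]
contact_force: [0.8, -0.5, 0.8]
finger_gap: 0.6
the job is handed in; nothing more can be done
None
```

I stood the amber jar in the white tote. I then lifted the blue tote off the rack by its side wall, levelled it, turned it end for end, lowered it onto the white one, released it and drew the arm clear. I handed the job in at about 23 s, and it reports no verdict.

**Checks that agreed:**
- **Seating height:** contact came at tool height 139.1, about 84 above the white tote's origin by my grip estimate (good to about 1.5 mm). Feet on the rim would have stopped near 145, and no contact showed there.
- **Blue tote position:** after release, a wireframe of the seated, level tote lies on the blue tote in both views. The networks put its origin at z 83–85 and its orange end opposite the white one's.
- **White tote:** it reads within about 4 mm of where it stood.
- **Bystanders:** the purple jar, bottle and beaker read where they were. The other things look unmoved in the picture.

**What disagreed or was not checked:**
- My edge-based fits from the scene view differed from the network and arm-pose estimates by a few mm, up to 7. I positioned on averaged estimates, within the 3.5 mm play.
- A seated foot and a foot on the rim differ by under about 2 pixels in these views, so the lock rests mainly on the contact height.
- The jar is hidden under the blue tote in the final pictures. It was last seen standing in the white tote while the blue one was held above it.

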